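# Index the swing-arm magnifier over the specimen dish

## Task

The bench magnifier is pinned over the empty weigh boat. Hook a fingertip under its pull ring (do not pinch it) to lift the spring pin, swing the arm one hole so that the lens stands over the round glass-clear dish with the little jawbone, and let the pin drop fully home in that hole. Leave the dish and everything else on the bench where it stands.

Things in the scene. Friction and masses are not known exactly. Their poses are not given: they have to be found in the camera images.
- stand: Fixed stand of the magnifier: round grey foot 176 mm across, upright steel post, and a level fan-shaped index plate (top 150 mm above the bench, reaching 127 mm from the post's axis) with five 10.5 mm holes on an arc of 105 mm radius, 30 degrees (54 mm) apart. Origin: post's axis at the bench top; z up, x from the post through the middle hole, away from the robot.
- swing_arm (a joint): Angle (rad) of the swing arm about the post's upright axis: 0 with the pin in the middle hole (as at the start), growing counter-clockwise seen from above, towards the stand's +y. Holes at -1.047, -0.524, 0, 0.524, 1.047; the pinned arm has about 0.01 of play either way. A free arm moves with about 2 N at the ring and stays where it is left.
- hub_top (a point): Top centre of the arm's round hub (60 mm across, 176 mm high, with a small cap to 182 mm), on the post's axis. From it the arm runs out as a flat aluminium bar 36 mm wide, 156 to 168 mm above the bench, to the lens.
- pull_pin (a joint): Lift (m) of the 8 mm spring pin, straight up, in the arm 105 mm from the post's axis: 0 fully home in a hole, 0.020 at its stop. It must be lifted over 0.009 to leave its hole; let down between holes it rests on the plate, reads about 0.009, and slides there until it meets a hole and drops in. Its spring presses down with 4 N (home) to 9 N (at the stop).
- pull_ring: Upright steel pull ring fixed on top of the pin: 60 mm across outside, 50 mm inside, 5 mm round wire. Origin: the ring's centre, 221.5 mm above the bench with the pin home; it rises with the pin. z up, x along the arm away from the post: the opening is entered along x, from the post's side over the hub. It does not turn or flop. The pin's sleeve ends 36 mm below this point.
- ring_top (a point): The underside of the top of the pull ring, where a fingertip hooks it: 25 mm above the ring's centre.
- lens_center (a point): The round white lens head at the end of the arm, 124 mm across, with a glass lens 96 mm across. This point is the lens centre, 220 mm from the post's axis, 162 mm above the bench.
- dish_center (a point): Centre, half-way up, of the target: a loose, clear, round Petri dish, 90 mm across and 15 mm high, with a small ivory jawbone in it. It stands on the bench where the lens comes when the arm is one hole to one side or to the other.
- weigh_boat: Loose, pale blue, square weigh boat, 72 mm across and 18 mm high, under the lens at the start. Origin under its centre.
- lidded_pot: Loose, dark blue, round lidded pot, 88 mm across and 39 mm high, standing one hole to the other side. Origin under its centre.
- calipers: Loose steel calipers lying flat, 165 mm long, beside the stand. Origin under the middle.
- forceps: Loose steel forceps lying flat, 125 mm long, on the bench under the arm. Origin under the middle.
- dish_lid: Loose clear round dish lid, 94 mm across, 9 mm high, flat on the bench. Origin under its centre.
- sample_jar: Loose amber jar, 56 mm across, 75 mm high, beside the stand. Origin under its centre.
- beaker: Loose glass beaker, 66 mm across, 85 mm high, beyond the jar. Origin under its centre.
Not all that is in view belongs to the job. What is shaped like the part that bears dish_center but orange or red is not meant.

How it is judged:
On the way, in this order (a step that is already met when the one before it is completed fails the run):
1. the pin is lifted clear of the middle hole by the fingers in its ring (value of joint pull_pin above 0.0085 m and contact force between the fingers and pull_ring above 1 N), for 0.1 s.
2. the arm is one hole over, the lens above the dish (horizontal distance between lens_center and dish_center below 0.03 m), for 0.1 s.
At the end, for the whole second after the job is handed in: The pin is home (within 2 mm) in the hole next to the middle one on the dish's side (arm within 0.023 rad of it), the lens centre is within 30 mm of the dish's centre seen from above, the arm is at rest, and the dish has not been moved (value of joint pull_pin below 0.002 m and (value of joint swing_arm between 0.5 and 0.547 rad or value of joint swing_arm between -0.547 and -0.5 rad) and horizontal distance between lens_center and dish_center below 0.03 m and velocity of joint swing_arm between -0.05 and 0.05 rad/s and distance of dish_center from where it was at the start of the episode below 0.015 m); the robot touches nothing.
It fails at once if the ring is pinched or wrenched (over 35 N between fingers and ring) (contact force between the fingers and pull_ring above 35 N).
It fails at once if the dish is moved or lifted (15 mm) (distance of dish_center from where it was at the start of the episode above 0.015 m).
It fails at once if the arm is swung well over to the wrong side, away from the dish (horizontal distance between lens_center and dish_center above 0.195 m).
It fails at once if a bystander is moved, lifted or knocked over (20 mm) (distance of any of weigh_boat, lidded_pot, calipers, forceps, dish_lid, sample_jar, beaker from where it was at the start of the episode above 0.02 m or angle between any of sample_jar, beaker's own z axis and vertical above 0.5 rad).
It also fails if it takes over 37 s, if anything falls off the work surface, if the arm or the gripper's body presses on something with over 40 N, if the wrist force passes 120 N, or if a joint passes its speed limit or range.

## Robot

A 7-joint arm with a two-finger parallel gripper is mounted at the origin on the work surface. World frame = base frame: x ahead of the robot, y to its left, z up, the work surface at z = 0. Lengths are in m, angles in rad, forces in N, time in s.
With the tool pointing down it reaches from about 0.4 to 0.85 m from the base axis. Payload 4.5 kg.
Tool frame: the origin (TCP) lies on the centre line of the jaws, within the pads' length; the fingertips stand 17 mm ahead of it and the grasp point (between the pads) lies 2 mm behind it; z points along the fingers, y is the direction in which the jaws open and shut (so a half turn about z gives the same grasp; the last joint's range is limited). The gripper opens to 85 mm and grips with 20 to 120 N. Pads are 22 mm wide; open, the fingers measure 114 mm over their backs; the gripper's body (76 mm by 85 mm) begins 54 mm behind the grasp point. The pads swing forward as they close: fully open they stand 13 mm farther back than shut.
Start: joints at [1.195, 0.689, -0.195, 1.565, 0.157, 0.902, -0.215], TCP at [0.249, -0.573, 0.248] pointing down, gripper open.
Joint ranges: [-3.01, 3.01], [-0.46, 2.08], [-1.47, 1.51], [0.13, 2.56], [-1, 4.14], [0.04, 2.09], [-2.66, 2.66]. Speed limits (rad/s): [2.57, 2.57, 3.14, 3.14, 3.14, 3.14, 3.14].

## Interface

Orientations are given as a 3x3 rotation matrix whose columns are the frame's x, y, z axes.
In Python, from bench import * gives the robot as it stands. The module is installed in compiled form; this text tells all that it offers.
- The arm moves only by the shell command python3 -m inch 'ROWS'. ROWS is text: rows parted by semicolons, each of 7 numbers parted by spaces: the finger opening in mm, from 0 to 85.4, then the shift along the tool's x, y, z in mm, then the turn, a rotation vector about the tool's x, y, z in degrees. A call has 1 to 20 rows; each row is the pose to reach, as a shift and turn from the pose commanded when the call began, along the tool's axes at that moment; what a row does not reach only later rows make up. A row lasts 1/8 s, in which the tool goes at most 62.5 mm and 10.7 degrees, less where a joint would pass 70% of its speed; a pose out of reach is approached as far as the arm can. A call with a gripper value outside its range is refused whole. The fingers move at their own pace and stop on an object; the grip force is fixed at half the most. Time passes only in rows, so rows that repeat a pose let the fingers close. It gives the time, the measured TCP pose, the force and the opening at its end, in the units of the state.
- observe(): the state, without advancing time (a new reading comes with each control period).
- read_camera(name): name is "scene" or "side" or "wrist"; returns a dict with "color" (384x512x3 uint8, red, green, blue), "z_map" (384x512 float32, m along the optical axis (not along the pixel's ray), 0 where there is no reading), "mtx" (3x3 intrinsics, pixels), "R" (3x3) and "t" (3): a world point X has camera coordinates R X + t. Camera axes: x right, y down, z forward; pixel columns grow to the right and rows downward; lengths in m; the calibration is good to about 2 mm. A picture is of the moment at which its call begins.
- close_job(): hands the job in, once; it reports no verdict.
Trained networks look in the newest picture that a camera, given by its name, has taken for a name from the list of things; names that differ only in an ending like _2 or _b are one class to them, and where a whole thing is asked for, a point or a joint stands for the part that bears it (a point fixed in the world has none). Each returns a list of dicts, best first, with "conf" (0 to 1); they miss things now and then, are a little off and sometimes report something else, mostly with a low value. They report only what shows in the picture. A call takes as long as a camera call. They do not tell look-alikes from the thing itself.
- search_frame(camera, name): "at" ([column, row] in pixels, amid what is visible of it).
- trace(camera, name): "mask" (384x512 bool, what is visible of it) and "at" ([column, row] in pixels, amid what is visible of it).
- mark_of(camera, name): "at" ([column, row] in pixels: a listed point, or the origin of a listed thing).
The state is a dict: "t": time; "joint_pos": joint angles; "joint_vel": joint speeds; "joint_efforts": joint torques, N m; "tcp_pos": TCP position; "orientation": TCP orientation; "contact_force": force on the tool from outside, world axes, zero at the start; "torque": the same for the moment, N m; "opening": finger opening in m.
Only numpy, scipy, OpenCV 4.12 (cv2) and the standard library are available. Lean on these libraries where they do the work, as an engineer would, in place of code of your own. Each camera call takes 0.05 s, during which the arm holds its last target. There are 200 camera calls.

## Working session

There is one attempt and no reset: what is moved stays moved. The work goes in short steps, Python scripts to look and compute and a shell command to move; the robot and the scene stay as the last step left them, time stands still between calls to the robot, and variables do not carry over. Pictures are saved under pics/ and viewed, about 8 in all and at most 12, crops included, and the job is handed in when it is done.

```bash
mkdir -p pics
cat > h.py <<'E'
from bench import *
import numpy as np, cv2
def px2w(c,uv,depth=None,z=None):
    K,R,t=c["mtx"],c["R"],np.array(c["t"])
    ray=np.linalg.inv(K)@np.array([uv[0],uv[1],1.0]); o=-R.T@t; d=R.T@ray
    if z is not None: return o+d*(z-o[2])/d[2]
    return o+d*depth
def w2px(c,X):
    p=c["mtx"]@(c["R"]@np.array(X)+c["t"]); return p[:2]/p[2]
def save(c,n): cv2.imwrite("pics/"+n,c["color"][...,::-1])
E
python3 - <<'E'
from h import *
np.set_printoptions(precision=4,suppress=True)
s=observe();print(s["t"],s["tcp_pos"],s["orientation"])
H=dict(hub_top=.182,ring_top=.2465,lens_center=.162,dish_center=.0075,pull_ring=.2215,lidded_pot=0,weigh_boat=0,stand=0)
ims=[]
for n in("scene","side"):
    c=read_camera(n);ims.append(c["color"]);print(n,-c["R"].T@c["t"])
    for k,z in H.items():
        for r in mark_of(n,k)[:2]: print(k,round(r["conf"],2),np.round(r["at"]),px2w(c,r["at"],z=z))
cv2.imwrite("pics/a.png",np.vstack(ims)[...,::-1][:, :])
im=cv2.imread("pics/a.png");cv2.imwrite("pics/a.png",cv2.resize(np.hstack([im[:384],im[384:]]),(800,300)))
cv2.imwrite("pics/s.png",im[:384])
E
```

```text
0.0 [ 0.2487 -0.5727  0.2475] [[ 0.9172  0.3985 -0.0009]
 [ 0.3985 -0.9172  0.0017]
 [-0.0002 -0.0019 -1.    ]]
scene [1.0898 0.6262 1.3446]
ring_top 0.62 [281. 172.] [ 0.6429 -0.0615  0.2465]
ring_top 0.5 [280. 180.] [ 0.6608 -0.0404  0.2465]
lens_center 0.59 [252. 209.] [ 0.7496 -0.0442  0.162 ]
dish_center 0.96 [245. 122.] [ 0.5414 -0.4699  0.0075]
dish_center 0.88 [221. 145.] [ 0.6663 -0.4208  0.0075]
pull_ring 0.61 [263. 174.] [ 0.6811 -0.0968  0.2215]
pull_ring 0.44 [282. 180.] [ 0.6456 -0.0522  0.2215]
lidded_pot 0.85 [282. 258.] [0.7126 0.0614 0.    ]
weigh_boat 0.73 [310. 175.] [ 0.4674 -0.1528  0.    ]
weigh_boat 0.72 [240. 208.] [ 0.7331 -0.1617  0.    ]
stand 0.83 [308. 204.] [ 0.5376 -0.0589  0.    ]
side [0.3145 0.5549 0.6987]
hub_top 0.62 [310. 215.] [ 0.5249 -0.0463  0.182 ]
ring_top 0.46 [270. 176.] [ 0.6361 -0.0582  0.2465]
ring_top 0.32 [308. 215.] [0.5005 0.0314 0.2465]
lens_center 0.6 [229. 193.] [ 0.7496 -0.0448  0.162 ]
dish_center 0.83 [307. 181.] [ 0.6783 -0.4193  0.0075]
dish_center 0.81 [350. 213.] [ 0.4914 -0.3193  0.0075]
pull_ring 0.45 [269. 186.] [ 0.6353 -0.0515  0.2215]
lidded_pot 0.71 [219. 270.] [0.7119 0.0698 0.    ]
weigh_boat 0.96 [226. 239.] [ 0.7621 -0.0356  0.    ]
weigh_boat 0.62 [284. 200.] [ 0.7035 -0.2866  0.    ]
stand 0.91 [303. 265.] [ 0.5299 -0.0576  0.    ]
stand 0.35 [312. 214.] [ 0.5939 -0.2634  0.    ]
```

View pics/a.png

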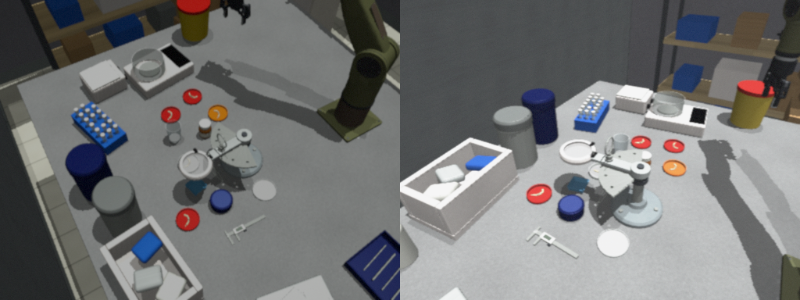

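The bench is in view: magnifier at scene px ~(300,200) of 512, dark blue pot on the +y side, orange/red decoy dishes around. I'll zoom in to confirm the clear dish and refine the hub and ring.

Run:
```python
from h import *
np.set_printoptions(precision=4,suppress=True)
c=read_camera("scene")
print("dish exp px",w2px(c,[.72,-.157,.0075]))
a=cv2.resize(c["color"][130:290,200:350],None,fx=2.65,fy=3,interpolation=cv2.INTER_CUBIC)
d=read_camera("side")
print("dish exp px",w2px(d,[.72,-.157,.0075]))
b=cv2.resize(d["color"][150:310,190:340],None,fx=2.65,fy=3,interpolation=cv2.INTER_CUBIC)
cv2.imwrite("pics/b.png",np.hstack([a,b])[...,::-1])
for n,k in (("scene",c),("side",d)):
    # hub / ring via depth
    P=np.stack([[px2w(k,(u,v),depth=k["z_map"][v,u]) for u in range(512)] for v in range(384)])
    ok=k["z_map"]>0
    reg=ok&(P[...,0]>.4)&(P[...,0]<.85)&(abs(P[...,1]+.05)<.15)
    m=reg&(P[...,2]>.171)&(P[...,2]<.186)&(abs(P[...,0]-.527)<.06);print(n,"hub",m.sum(),P[m].mean(0) if m.any() else 0)
    m=reg&(P[...,2]>.2)&(P[...,2]<.26);print("ring",m.sum(),P[m].mean(0),P[m].min(0),P[m].max(0))
    m=reg&(P[...,2]>.15)&(P[...,2]<.18)&(P[...,0]>.69);print("lens",m.sum(),P[m].mean(0),P[m].min(0),P[m].max(0))
    for nm in("beaker","sample_jar","forceps","dish_lid","calipers"):
        for r in mark_of(n,nm)[:2]: print(nm,round(r["conf"],2),px2w(k,r["at"],z=0))
```

```text
dish exp px [244.0318 205.5338]
dish exp px [259.784 218.381]
scene hub 277 [ 0.5407 -0.0535  0.1771]
ring 65 [ 0.6423 -0.0473  0.2299] [ 0.6367 -0.0772  0.2017] [ 0.647  -0.0196  0.2535]
lens 1342 [ 0.757  -0.0391  0.1674] [ 0.6902 -0.1007  0.1514] [0.8185 0.0189 0.18  ]
beaker 0.93 [ 0.7108 -0.309   0.    ]
sample_jar 0.87 [ 0.6012 -0.2523  0.    ]
dish_lid 0.94 [0.537  0.1081 0.    ]
dish_lid 0.69 [ 0.5422 -0.0536  0.    ]
calipers 0.87 [0.6855 0.2013 0.    ]
side hub 342 [ 0.5309 -0.0515  0.1763]
ring 84 [ 0.6366 -0.046   0.2287] [ 0.6331 -0.0758  0.2002] [ 0.6405 -0.0185  0.2527]
lens 1205 [ 0.7482 -0.0349  0.1657] [ 0.69   -0.1013  0.1505] [0.8096 0.0206 0.1788]
beaker 0.65 [ 0.7016 -0.2903  0.    ]
sample_jar 0.65 [ 0.5309 -0.0566  0.    ]
sample_jar 0.58 [ 0.5925 -0.2523  0.    ]
forceps 0.56 [ 0.6503 -0.0793  0.    ]
dish_lid 0.7 [ 0.5342  0.108  -0.    ]
calipers 0.96 [0.6739 0.1986 0.    ]
```

View pics/b.png

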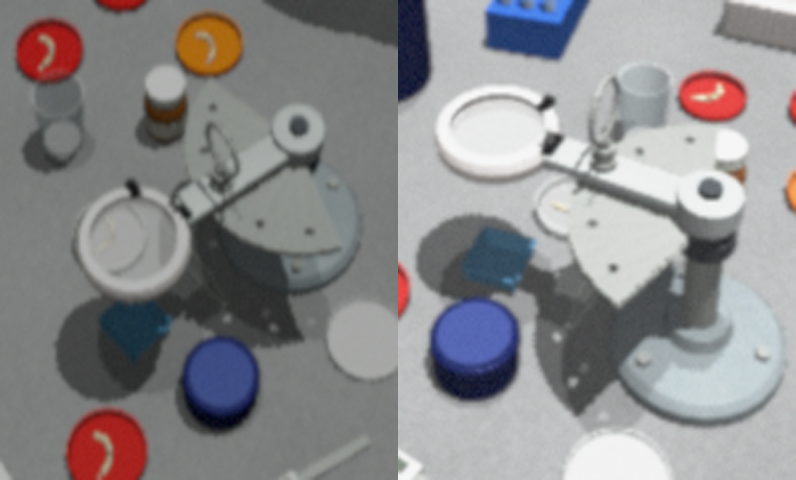

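Picture: the clear dish with the jawbone is seen through the lens (scene crop ~(105,240)) and directly in the side crop at ~(560,205). It is on the −y side, opposite the blue pot, so the target is −0.524. Next: work out the staging move.

```bash
cat >> h.py <<'E'
from scipy.spatial.transform import Rotation as Ro
np.set_printoptions(precision=4,suppress=True)
def Rt(psi,beta):
    z=np.array([np.cos(psi)*np.cos(beta),np.sin(psi)*np.cos(beta),-np.sin(beta)]);y=np.array([np.sin(psi),-np.cos(psi),0]);return np.c_[np.cross(y,z),y,z]
def rel(p,R,s=None):
    s=s or observe(); R0=np.array(s["orientation"])
    return np.r_[R0.T@(np.array(p)-s["tcp_pos"])*1000, Ro.from_matrix(R0.T@R).as_rotvec(degrees=True)]
E
python3 - <<'E'
from h import *
print(observe()["t"],rel([.50,-.06,.40],Rt(.06,np.radians(60))))
E
```

```text
1.5 [ 434.6954 -370.726  -151.7184   -5.244    29.6904   19.5846]
```

```bash
python3 -m inch '0 30 -25 -60 0 0 2;0 70 -60 -110 0 0 5;0 110 -95 -150 0 3 8;0 150 -130 -152 -1 6 11;0 190 -165 -152 -2 9 14;0 230 -200 -152 -3 13 16;0 270 -232 -152 -4 17 18;0 310 -265 -152 -4 21 19;0 350 -300 -152 -5 25 19.5;0 390 -335 -152 -5 28 19.6;0 435 -371 -152 -5.2 29.7 19.6;0 435 -371 -152 -5.2 29.7 19.6'
python3 - <<'E'
from h import *
s=observe();print(s["t"],s["joint_pos"],s["tcp_pos"],s["contact_force"],s["opening"])
print(rel([.54,-.06,.32],Rt(.06,np.radians(30))))
E
```

```text
t: 3.0
tcp_pos: [0.5016, -0.0519, 0.4009]
orientation: [[0.863, 0.075, 0.5], [0.064, -0.997, 0.039], [0.502, -0.001, -0.865]]
contact_force: [-0.3, -1.1, 0.4]
opening: 0.0002
3.0 [ 0.3016  0.1669 -0.2969  2.1288 -0.0031  0.3299 -1.4718] [ 0.5016 -0.0519  0.4009] [-0.3393 -1.0555  0.3896] 0.00018592129181952525
[-7.9512 11.1101 88.8266 -0.6781 29.9004  0.5636]
```

```bash
cat >> h.py <<'E'
from scipy.optimize import least_squares
LO=np.array([-3.01,-.46,-1.47,.13,-1,.04,-2.66]);HI=np.array([3.01,2.08,1.51,2.56,4.14,2.09,2.66])
def fk(q,L):
    p=np.array([0,0,L[0]]);R=Ro.identity()
    for i,a in enumerate("zyzyzyz"):
        R=R*Ro.from_euler(a,q[i])
        if i==1:p=p+R.apply([L[4],0,L[1]])
        if i==3:p=p+R.apply([L[5],0,L[2]])
        if i==5:p=p+R.apply([0,0,L[3]])
    return p,R.as_matrix()
E
python3 - <<'E'
from h import *
D=[([1.195,.689,-.195,1.565,.157,.902,-.215],[.2487,-.5727,.2475])]
s=observe();D.append((s["joint_pos"],s["tcp_pos"]))
for q,p in D: print(fk(q,[.36,.42,.42,.25,0,0]))
print(s["orientation"])
E
```

```text
(array([0.2912, 0.516 , 0.1741]), array([[-0.3984, -0.9172,  0.0009],
       [-0.9172,  0.3984,  0.0006],
       [-0.0009, -0.0006, -1.    ]]))
(array([0.5081, 0.0003, 0.282 ]), array([[-0.0751, -0.8628,  0.5   ],
       [-0.9972,  0.0643, -0.0388],
       [ 0.0014, -0.5015, -0.8652]]))
[[ 0.8628  0.0751  0.5   ]
 [ 0.0643 -0.9972  0.0388]
 [ 0.5015 -0.0014 -0.8652]]
```

```bash
sed -i 's/Ro.from_euler(a,q\[i\])/Ro.from_euler(a,q[i]*(-1 if a=="z" else 1))/' h.py
python3 - <<'E'
from h import *
D=[([1.195,.689,-.195,1.565,.157,.902,-.215],[.2487,-.5727,.2475])]
s=observe();D.append((s["joint_pos"],s["tcp_pos"]))
f=lambda L:np.concatenate([fk(q,np.r_[L,0,0])[0]-p for q,p in D])
L=least_squares(f,[.3,.42,.4,.25]).x;print(L,f(L)); print(fk(s["joint_pos"],np.r_[L,0,0])[1].T@s["orientation"])
L=np.r_[L,0,0]
rng=np.random.default_rng(0)
for b in (20,30,40,50):
  T=Rt(.06,np.radians(b));
  for p in([.555,-.05,.30],[.64,-.047,.225]):
    for flip in(0,1):
      best=None
      for k in range(12):
        q0=np.array([rng.uniform(-.8,.8),rng.uniform(-.4,1),rng.uniform(-1,1),rng.uniform(1,2.5),(np.pi if flip else 0)+rng.uniform(-.9,.9),rng.uniform(.1,1.5),rng.uniform(-2,2)])
        g=lambda q:np.r_[(fk(q,L)[0]-p)*5,fk(q,L)[1][:,2]-T[:,2]]
        r=least_squares(g,q0,bounds=(LO,HI))
        if best is None or r.cost<best.cost:best=r
      print(b,p,flip,best.cost,best.x)
E
```

```text
[0.2591 0.6708 0.2585 0.3857] [ 0.027   0.0112 -0.0163 -0.0076  0.0404  0.0163]
[[ 0. -1. -0.]
 [ 1.  0.  0.]
 [-0. -0.  1.]]
20 [0.555, -0.05, 0.3] 0 0.11731683989844563 [ 0.6736  0.5348 -0.6741  2.56    3.1562  0.6154 -2.5685]
20 [0.555, -0.05, 0.3] 1 0.11731683947385499 [0.2615 0.5019 0.3589 2.56   4.1358 0.8902 0.4043]
20 [0.64, -0.047, 0.225] 0 0.09941784276278183 [ 0.5093  0.7818 -0.51    2.56    3.2178  0.9129  0.8093]
20 [0.64, -0.047, 0.225] 1 0.09941784290579396 [ 0.5034  0.7795 -0.4908  2.56    3.2371  0.9139 -0.593 ]
30 [0.555, -0.05, 0.3] 0 0.05732724370634269 [ 0.6885  0.5679 -1.0178  2.56    2.4953  0.6831  2.6493]
30 [0.555, -0.05, 0.3] 1 0.05732724368479309 [ 0.6036  0.5157 -0.7267  2.56    2.8521  0.6028  1.7396]
30 [0.64, -0.047, 0.225] 0 0.0458122442986836 [ 0.4362  0.7492 -0.5719  2.56    2.9429  0.882  -1.423 ]
30 [0.64, -0.047, 0.225] 1 0.04581224429906391 [0.1353 0.7231 0.3173 2.56   3.783  1.0039 1.365 ]
40 [0.555, -0.05, 0.3] 0 0.017859392475251253 [ 0.6472  0.5747 -1.0922  2.56    2.2767  0.7354  1.4808]
40 [0.555, -0.05, 0.3] 1 0.017859392475251243 [0.083  0.47   0.398  2.56   3.9511 0.7093 2.0926]
40 [0.64, -0.047, 0.225] 0 0.011803199291342017 [ 0.4369  0.76   -0.7541  2.56    2.6348  0.9066 -1.5522]
40 [0.64, -0.047, 0.225] 1 0.011803199291318907 [ 0.3345  0.7145 -0.4132  2.56    2.9828  0.836  -1.7831]
50 [0.555, -0.05, 0.3] 0 0.0007064692462406179 [ 0.5433  0.5266 -0.8628  2.56    2.4065  0.6407  1.809 ]
50 [0.555, -0.05, 0.3] 1 0.0007064692462406254 [ 0.1499  0.4547  0.1313  2.56    3.6236  0.5685 -2.6117]
50 [0.64, -0.047, 0.225] 0 2.1913072367553896e-06 [ 0.355   0.7253 -0.5861  2.56    2.7144  0.8406 -1.3546]
50 [0.64, -0.047, 0.225] 1 2.1913072367556212e-06 [ 0.1348  0.6867  0.0604  2.56    3.3978  0.8067 -1.4557]
```

```bash
python3 -m inch '0 0 3 20 0 5 0;0 -2 6 45 0 10 0;0 -4 9 70 0 15 0;0 -6 11 89 0 20 0;0 -8 11 89 0 25 0;0 -8 11 89 -.7 29.9 .6;0 -8 11 89 -.7 29.9 .6;0 -8 11 89 -.7 29.9 .6'
python3 - <<'E'
from h import *
s=observe();print(s["t"],s["joint_pos"])
D=[([1.195,.689,-.195,1.565,.157,.902,-.215],[.2487,-.5727,.2475]),([ 0.3016,0.1669,-0.2969,2.1288,-0.0031,0.3299,-1.4718],[ 0.5016,-0.0519,0.4009]),(s["joint_pos"],s["tcp_pos"])]
f=lambda L:np.concatenate([fk(q,L)[0]-p for q,p in D])
L=least_squares(f,[.3,.42,.4,.25,0,0]).x;print(L,f(L))
E
```

```text
t: 4.0
tcp_pos: [0.5395, -0.098, 0.4237]
orientation: [[0.723, 0.067, 0.688], [0.117, -0.993, -0.025], [0.681, 0.099, -0.725]]
contact_force: [-0.3, -1.1, -0.6]
opening: -0.0002
4.0 [ 0.5375  0.1876 -0.4849  2.1987  1.2374  0.0501 -2.5873]
[ 0.0013  0.532   0.127   0.2285  0.0566 -0.2293] [ 0.0029  0.0017 -0.0009 -0.0032  0.0115  0.007   0.0025 -0.0083 -0.0062]
```

```bash
python3 -m inch '0 0 0 0 0 0 -10;0 0 0 0 0 0 -20;0 0 0 0 0 0 -30;0 0 0 0 0 0 -40;0 0 0 0 0 0 -50;0 0 0 0 0 0 -60;0 0 0 0 0 0 -70'
python3 - <<'E'
from h import *
s=observe();print(s["t"],s["joint_pos"])
E
```

```text
t: 4.88
tcp_pos: [0.5418, -0.0849, 0.4243]
orientation: [[0.156, 0.707, 0.689], [0.978, -0.206, -0.01], [0.135, 0.676, -0.724]]
contact_force: [-0.1, 0.2, -0.0]
opening: 0.0
4.875 [ 0.697   0.2118 -0.7163  2.1918  1.382   0.118  -1.4985]
```

```bash
python3 -m inch '0 0 0 0 0 0 -10;0 0 0 0 0 0 -20;0 0 0 0 0 0 -30;0 0 0 0 0 0 -40;0 0 0 0 0 0 -50;0 0 0 0 0 0 -60;0 0 0 0 0 0 -70;0 0 0 0 0 0 -80;0 0 0 0 0 0 -90;0 0 0 0 0 0 -100;0 0 0 0 0 0 -108'
python3 - <<'E'
from h import *
s=observe();print(s["t"],s["joint_pos"])
F=np.diag([-1,-1,1])
for b in(45,35):print(rel([.54,-.055,.34],Rt(.06,np.radians(b))@F,s))
E
```

```text
t: 6.25
tcp_pos: [0.5418, -0.0848, 0.4243]
orientation: [[-0.721, -0.069, 0.689], [-0.105, 0.994, -0.01], [-0.685, -0.08, -0.725]]
contact_force: [0.4, -0.5, -0.4]
opening: 0.0
6.25 [ 0.8321  0.2416 -0.8966  2.1872  1.4201  0.1823  0.3535]
[55.8476 36.5193 59.5672 -2.9001 -1.5998  3.5859]
[ 55.8476  36.5193  59.5672  -2.5809 -11.5944   3.8314]
```

```bash
python3 -m inch '0 10 6 10 0 0 1;0 20 12 20 -.5 -2 1.5;0 30 18 30 -1 -4 2;0 40 24 40 -1.5 -6 2.5;0 50 30 50 -2 -8 3;0 56 36 60 -2.6 -10 3.8;0 56 36 60 -2.6 -11.6 3.8;0 56 36 60 -2.6 -11.6 3.8'
python3 - <<'E'
from h import *
s=observe();print(s["t"],s["joint_pos"])
F=np.diag([-1,-1,1])
for b in(45,35,25):
  T=Rt(.06,np.radians(b))@F
  print(rel(np.array([.64,-.048,.222])-T[:,2]*.075,T,s))
E
```

```text
t: 7.25
tcp_pos: [0.5402, -0.0547, 0.3388]
orientation: [[-0.574, -0.058, 0.817], [-0.03, 0.998, 0.05], [-0.818, 0.004, -0.575]]
contact_force: [0.4, 0.6, -0.0]
opening: 0.0
7.25 [ 0.8423  0.6418 -1.2514  2.5213  2.4341  0.9029 -0.6874]
[25.1912  0.578  75.1068  0.0554  9.9153 -0.2667]
[38.2163  0.5172 73.9867  0.0319 -0.0847 -0.2701]
[ 51.2381   0.4552  75.1453   0.0083 -10.0847  -0.2722]
```

```bash
python3 -m inch '0 8 0 15 0 0 0;0 16 0 30 0 0 0;0 24 0 45 0 0 0;0 32 .5 60 0 0 0;0 38 .5 74 0 0 -.2;0 38 .5 74 0 0 -.2'
python3 - <<'E'
from h import *
s=observe();print(s["t"],s["joint_pos"],s["tcp_pos"])
ims=[]
for n in("side","wrist"):
    c=read_camera(n);ims.append(c["color"])
    tip=s["tcp_pos"]+s["orientation"][:,2]*.017
    print(n,"tip px",w2px(c,tip),"ring ctr px",w2px(c,[.64,-.048,.2215]),"top",w2px(c,[.64,-.048,.2465]))
    for k,z in(("ring_top",.2465),("pull_ring",.2215)):
        for r in mark_of(n,k)[:2]: print(k,round(r["conf"],2),np.round(r["at"],1),px2w(c,r["at"],z=z))
a=cv2.resize(ims[0][130:290,190:340],(400,427),interpolation=cv2.INTER_CUBIC);b=cv2.resize(ims[1],(400,300))
b=np.vstack([b,np.zeros((127,400,3),np.uint8)]);cv2.imwrite("pics/c.png",np.hstack([a,b])[...,::-1])
E
```

```text
t: 8.0
tcp_pos: [0.5799, -0.0513, 0.2658]
orientation: [[-0.573, -0.059, 0.817], [-0.033, 0.998, 0.049], [-0.819, 0.001, -0.574]]
contact_force: [0.0, -0.6, -0.0]
opening: -0.0001
8.0 [ 0.7029  0.8741 -1.149   2.5084  2.5309  1.1206 -0.6638] [ 0.5799 -0.0513  0.2658]
side tip px [285.1271 178.9625] ring ctr px [266.577  186.0561] top [266.7646 177.2939]
ring_top 0.58 [268.4 175. ] [ 0.6414 -0.0586  0.2465]
ring_top 0.57 [267.6 188.7] [ 0.616  -0.0085  0.2465]
pull_ring 0.68 [264.8 185.6] [ 0.6446 -0.0475  0.2215]
wrist tip px [254.6209 236.3134] ring ctr px [253.819  201.2943] top [253.8451 233.8315]
```

View pics/c.png

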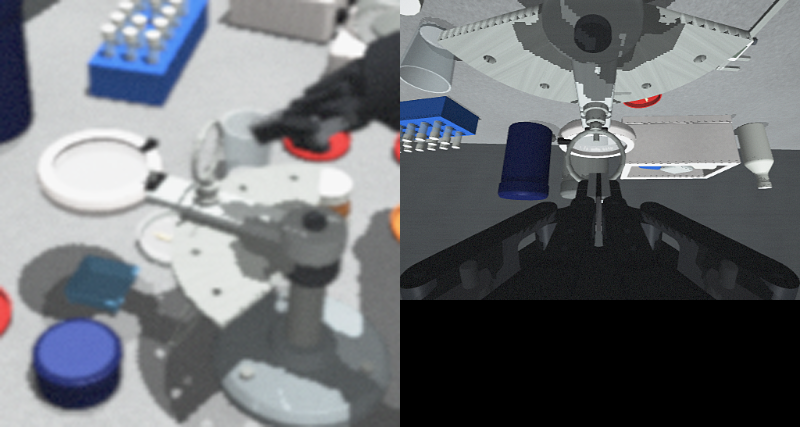

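Side crop: fingertip at ~(255,132), just short of the ring (208,155). The wrist view is upside down, with the ring centred at ~(250,198) px, close to my prediction of (254,201). I'll check the ring by wrist depth, and where the camera housing sits.

Run:
```python
from h import *
s=observe();c=read_camera("wrist");R=s["orientation"];p=s["tcp_pos"]
cam=-c["R"].T@c["t"];print("cam",cam,"in tool",R.T@(cam-p))
v,u=np.nonzero(c["z_map"]>0)
P=np.array([px2w(c,(a,b),depth=c["z_map"][b,a]) for a,b in zip(u,v)])
m=(abs(P[:,0]-.64)<.02)&(abs(P[:,1]+.048)<.045)&(P[:,2]>.192)&(P[:,2]<.26)
Q=P[m];print("ring",len(Q),Q.mean(0),np.percentile(Q,[2,98],axis=0))
# circle fit in (y,z)
f=lambda a:np.hypot(Q[:,1]-a[0],Q[:,2]-a[1])-.0275
r=least_squares(f,[-.048,.2215],loss="soft_l1",f_scale=.002);print(r.x,np.median(abs(r.fun)),np.polyfit(Q[:,1],Q[:,0],1))
m=(np.hypot(P[:,0]-.535,P[:,1]+.053)<.06)&(P[:,2]>.17)&(P[:,2]<.19);print("hub",m.sum(),P[m].mean(0),np.percentile(P[m],[2,98],axis=0))
T=Rt(.06,np.radians(35))@np.diag([-1,-1,1])
```

```text
cam [ 0.4389 -0.0602  0.2818] in tool [ 0.0683 -0.0011 -0.124 ]
ring 1158 [ 0.6386 -0.0519  0.2159] [[ 0.6356 -0.0795  0.1926]
 [ 0.6417 -0.0233  0.2433]]
[-0.0514  0.2209] 0.001202871142373078 [-0.066   0.6352]
hub 9013 [ 0.5338 -0.0579  0.1758] [[ 0.5173 -0.0846  0.1732]
 [ 0.56   -0.0315  0.1813]]
```

Run:
```python
from h import *
print(rel([.641,-.0505,.221],Rt(.066,np.radians(35))@np.diag([-1,-1,1])))
```

```text
[ 2.3077 -3.9536 76.666  -0.1753  0.0755 -0.1997]
```

```bash
python3 -m inch '0 2 -4 10 0 0 0;0 2 -4 22 0 0 0;0 2 -4 34 0 0 0;0 2 -4 46 0 0 0;0 2 -4 56 0 0 0;0 2 -4 66 0 0 0;0 2 -4 77 0 0 0;0 2 -4 77 0 0 0'
python3 - <<'E'
from h import *
s=observe();print(s["t"],s["joint_pos"],s["torque"])
c=read_camera("side");a=c["color"][130:230,210:330];d=read_camera("wrist")["color"]
cv2.imwrite("pics/d.png",np.hstack([cv2.resize(a,(400,333),interpolation=cv2.INTER_CUBIC),cv2.resize(d[130:280,165:345],(400,333))])[...,::-1])
E
```

```text
t: 9.35
tcp_pos: [0.642, -0.0503, 0.22]
orientation: [[-0.572, -0.061, 0.818], [-0.033, 0.998, 0.051], [-0.819, 0.002, -0.573]]
contact_force: [0.7, -0.2, 0.1]
opening: -0.0001
9.35 [ 0.6612  1.0041 -1.0784  2.3598  2.5974  1.0944 -0.5829] [-0.0446  0.8941 -0.0077]
```

View pics/d.png

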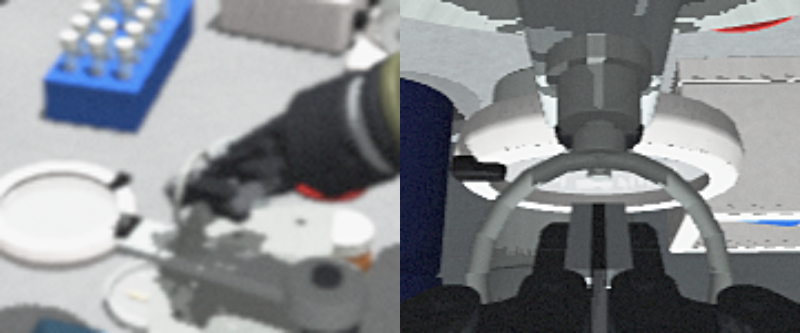

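Fingers are through the ring and centred (wrist crop: ring centre column ~600, fingers ~600), with no contact force. Lift straight up.

```bash
python3 -m inch '0 -3.3 0 -2.3 0 0 0;0 -6.6 0 -4.6 0 0 0;0 -9 0 -6.3 0 0 0;0 -11.5 0 -8 0 0 0;0 -11.5 0 -8 0 0 0'; python3 -m inch '0 -2 0 -1.4 0 0 0;0 -4 0 -2.8 0 0 0;0 -4 0 -2.8 0 0 0'
```

```text
t: 10.07
tcp_pos: [0.6407, -0.0504, 0.2337]
orientation: [[-0.574, -0.062, 0.817], [-0.034, 0.998, 0.052], [-0.818, 0.002, -0.575]]
contact_force: [-0.6, 0.3, -4.5]
opening: 0.0002
t: 10.45
tcp_pos: [0.6409, -0.0504, 0.2388]
orientation: [[-0.573, -0.062, 0.817], [-0.034, 0.998, 0.052], [-0.819, 0.002, -0.574]]
contact_force: [-2.1, -0.4, -6.3]
opening: -0.0002
```

```bash
python3 -m inch '0 -2.5 0 -1.7 0 0 0;0 -5 0 -3.5 0 0 0;0 -5 0 -3.5 0 0 0'
python3 - <<'E'
from h import *
s=observe();print(s["t"],s["joint_pos"])
c=read_camera("side");r=[c["color"]]
ring=np.array([.6395,-.0495]);hub=ring-.105*np.array([np.cos(.066),np.sin(.066)]);print(hub)
p=np.array(s["tcp_pos"]);R0=np.array(s["orientation"])
for a in range(-3,-34,-3):
    A=Ro.from_euler("z",a,degrees=True)
    q=A.apply(p-np.r_[hub,0])+np.r_[hub,0]
    print(a,np.round(rel(q,A.as_matrix()@R0,s),1))
E
```

```text
t: 10.82
tcp_pos: [0.641, -0.0504, 0.2451]
orientation: [[-0.573, -0.062, 0.817], [-0.034, 0.998, 0.052], [-0.819, 0.002, -0.574]]
contact_force: [-3.1, 0.7, -7.4]
opening: -0.0002
10.825 [ 0.6774  0.9401 -1.097   2.3489  2.5522  1.0338 -0.5772]
[ 0.5347 -0.0564]
-3 [ 0.1 -5.6 -0.1  2.5 -0.   1.7]
-6 [  0.4 -11.1  -0.5   4.9  -0.    3.4]
-9 [  0.8 -16.6  -1.2   7.4  -0.    5.2]
-12 [  1.4 -22.1  -2.    9.8  -0.    6.9]
-15 [  2.1 -27.5  -3.1  12.3  -0.    8.6]
-18 [  3.  -32.9  -4.4  14.7  -0.   10.3]
-21 [  4.1 -38.1  -6.   17.2  -0.   12.1]
-24 [  5.3 -43.3  -7.8  19.7  -0.   13.8]
-27 [  6.7 -48.3  -9.7  22.1  -0.   15.5]
-30 [  8.3 -53.2 -11.9  24.6  -0.1  17.2]
-33 [  9.9 -57.9 -14.4  27.   -0.1  18.9]
```

```bash
python3 -m inch '0 .1 -5.6 -.1 2.5 0 1.7;0 .4 -11.1 -.5 4.9 0 3.4;0 .8 -16.6 -1.2 7.4 0 5.2;0 1.4 -22.1 -2 9.8 0 6.9;0 1.4 -22.1 -2 9.8 0 6.9'
python3 - <<'E'
from h import *
s=observe();print(s["joint_pos"])
c=read_camera("side")
P=np.stack([[px2w(c,(u,v),depth=c["z_map"][v,u]) for u in range(200,340)] for v in range(140,240)])
m=(abs(P[...,2]-.166)<.015)&(np.hypot(P[...,0]-.535,P[...,1]+.056)>.165)&(np.hypot(P[...,0]-.535,P[...,1]+.056)<.285)
Q=P[m];mid=(Q.min(0)+Q.max(0))/2;print("lens",m.sum(),mid,np.degrees(np.arctan2(mid[1]+.056,mid[0]-.535)))
cv2.imwrite("pics/e.png",cv2.resize(c["color"][120:270,190:340],(600,600),interpolation=cv2.INTER_CUBIC)[...,::-1])
E
```

```text
t: 11.5
tcp_pos: [0.6402, -0.0712, 0.2451]
orientation: [[-0.568, 0.144, 0.81], [0.086, 0.99, -0.116], [-0.819, 0.003, -0.574]]
contact_force: [-4.3, 1.5, -6.8]
opening: 0.0002
[ 0.5864  0.9311 -1.0816  2.3575  2.4054  1.2227 -0.6992]
lens 1039 [ 0.7508 -0.0821  0.1642] -6.902992545843704
```

View pics/e.png

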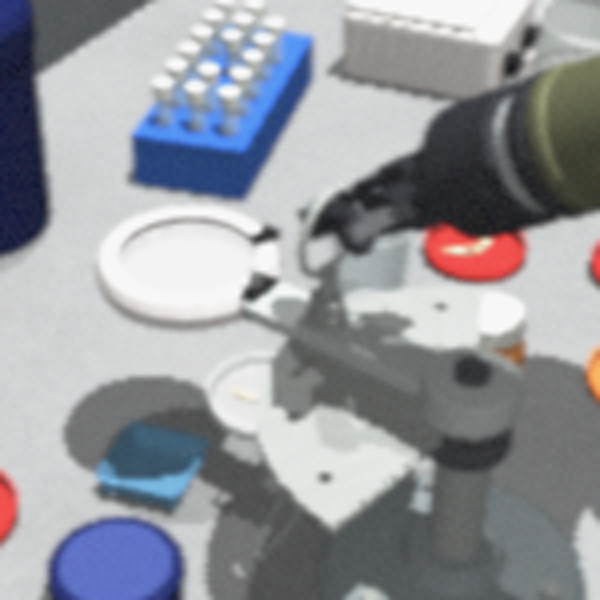

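The lens is swinging the right way (about −11° so far; ring held up on the fingers, middle holes uncovered). Continue.

```bash
python3 -m inch '0 .1 -5.6 -.1 2.5 0 1.7;0 .4 -11.1 -.5 4.9 0 3.4;0 .8 -16.6 -1.2 7.4 0 5.2;0 1.4 -22.1 -2 9.8 0 6.9;0 1.4 -22.1 -2 9.8 0 6.9'
python3 - <<'E'
from h import *
s=observe();print(s["joint_pos"])
c=read_camera("side")
P=np.stack([[px2w(c,(u,v),depth=c["z_map"][v,u]) for u in range(200,340)] for v in range(140,240)])
m=(abs(P[...,2]-.166)<.015)&(np.hypot(P[...,0]-.535,P[...,1]+.056)>.165)&(np.hypot(P[...,0]-.535,P[...,1]+.056)<.285)
Q=P[m];mid=(Q.min(0)+Q.max(0))/2;print("lens",m.sum(),mid,np.degrees(np.arctan2(mid[1]+.056,mid[0]-.535)))
E
```

```text
t: 12.18
tcp_pos: [0.6349, -0.0929, 0.2452]
orientation: [[-0.538, 0.347, 0.768], [0.202, 0.938, -0.282], [-0.818, 0.004, -0.575]]
contact_force: [-3.7, 3.4, -7.1]
opening: 0.0002
[ 0.5024  0.9257 -1.0653  2.3393  2.242   1.372  -0.8178]
lens 927 [ 0.7388 -0.1267  0.164 ] -19.129896436121758
```

```bash
python3 -m inch '0 2.5 0 1.8 0 0 0;0 5 0 3.5 0 0 0;0 6 0 4.2 0 0 0;0 6 0 4.2 0 0 0'; python3 -m inch '0 0 -1.9 0 .8 0 .6;0 .1 -3.7 0 1.6 0 1.1;0 .1 -5.6 -.1 2.5 0 1.7;0 .1 -5.6 -.1 2.5 0 1.7'
python3 - <<'E'
from h import *
c=read_camera("side")
P=np.stack([[px2w(c,(u,v),depth=c["z_map"][v,u]) for u in range(200,340)] for v in range(140,240)])
m=(abs(P[...,2]-.166)<.015)&(np.hypot(P[...,0]-.535,P[...,1]+.056)>.165)&(np.hypot(P[...,0]-.535,P[...,1]+.056)<.285)
Q=P[m];mid=(Q.min(0)+Q.max(0))/2;print("lens",m.sum(),mid,np.degrees(np.arctan2(mid[1]+.056,mid[0]-.535)))
E
```

```text
t: 12.72
tcp_pos: [0.6356, -0.0937, 0.2393]
orientation: [[-0.534, 0.348, 0.77], [0.202, 0.938, -0.283], [-0.821, 0.004, -0.571]]
contact_force: [-4.9, 2.5, -2.5]
opening: 0.0002
t: 13.22
tcp_pos: [0.634, -0.0978, 0.2394]
orientation: [[-0.523, 0.395, 0.755], [0.23, 0.919, -0.322], [-0.821, 0.005, -0.572]]
contact_force: [-3.3, 3.9, -4.2]
opening: -0.0002
lens 894 [ 0.7346 -0.135   0.1646] -21.596979842084043
```

```bash
python3 -m inch '0 .8 -1.9 .6 .8 0 .6;0 1.3 -3.7 .8 1.6 0 1.1;0 1.3 -5.6 .8 2.5 0 1.7;0 1.3 -5.6 .8 2.5 0 1.7'; python3 -m inch '0 0 -1.9 0 .8 0 .6;0 0 -1.9 0 .8 0 .6'
```

```text
t: 13.78
tcp_pos: [0.6317, -0.1037, 0.2378]
orientation: [[-0.51, 0.445, 0.736], [0.257, 0.896, -0.363], [-0.821, 0.004, -0.572]]
contact_force: [-0.7, 2.4, -2.7]
opening: 0.0001
t: 14.02
tcp_pos: [0.6297, -0.1066, 0.2364]
orientation: [[-0.508, 0.463, 0.727], [0.267, 0.886, -0.378], [-0.819, 0.002, -0.574]]
contact_force: [1.1, 1.2, -6.0]
opening: -0.0001
```

Run:
```python
from h import *
c=read_camera("side")
P=np.stack([[px2w(c,(u,v),depth=c["z_map"][v,u]) for u in range(200,340)] for v in range(140,240)])
m=(abs(P[...,2]-.166)<.015)&(np.hypot(P[...,0]-.535,P[...,1]+.056)>.165)&(np.hypot(P[...,0]-.535,P[...,1]+.056)<.285)
Q=P[m];mid=(Q.min(0)+Q.max(0))/2;print("lens",m.sum(),mid,np.degrees(np.arctan2(mid[1]+.056,mid[0]-.535)))
```

```text
lens 848 [ 0.7279 -0.1509  0.1634] -26.187788731882986
```

Arm reads about −30.0°, with the ring's weight back on the finger, so the pin is over the hole. Lower.

```bash
python3 -m inch '0 3.3 0 2.3 0 0 0;0 6.5 0 4.6 0 0 0;0 9.8 0 6.9 0 0 0;0 12 0 8.4 0 0 0;0 12 0 8.4 0 0 0;0 12 0 8.4 0 0 0'
python3 - <<'E'
from h import *
s=observe();c=read_camera("wrist")
v,u=np.nonzero(c["z_map"]>0)
P=np.array([px2w(c,(a,b),depth=c["z_map"][b,a]) for a,b in zip(u,v)])
m=(np.hypot(P[:,0]-.5347,P[:,1]+.0564)<.12)&(np.hypot(P[:,0]-.5347,P[:,1]+.0564)>.09)&(P[:,2]>.192)&(P[:,2]<.26)&((P-s["tcp_pos"])@s["orientation"][:,2]<.06)
t=P[m]-[.5347,-.0564,0]
e=np.array([np.sin(.458),np.cos(.458)])
y=t[:,:2]@e
f=lambda a:np.hypot(y-a[0],t[:,2]-a[1])-.0275
r=least_squares(f,[0,.2215],loss="soft_l1",f_scale=.001);print(m.sum(),r.x,np.median(abs(r.fun)))
cv2.imwrite("pics/f.png",c["color"][90:300,130:380][...,::-1])
E
```

```text
t: 14.82
tcp_pos: [0.6297, -0.1059, 0.222]
orientation: [[-0.508, 0.461, 0.727], [0.266, 0.887, -0.377], [-0.819, 0.002, -0.574]]
contact_force: [-0.9, 0.0, -0.5]
opening: -0.0001
3490 [-0.0004  0.2231] 0.0033969585062102164
```

View pics/f.png

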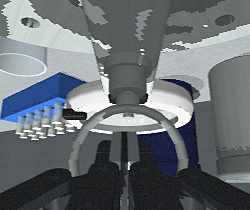

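The ring hangs free of the fingers and sits on its sleeve as at the start (crop centre ~(130,150)), with forces near zero. Withdraw straight back along the tool axis, then verify.

```bash
python3 -m inch '0 0 0 -8 0 0 0;0 0 0 -18 0 0 0;0 0 0 -30 0 0 0;0 0 0 -42 0 0 0;0 0 0 -55 0 0 0;0 0 0 -68 0 0 0;0 -5 0 -80 0 0 0;0 -15 0 -90 0 0 0;0 -25 0 -95 0 0 0;0 -25 0 -95 0 0 0;0 -25 0 -95 0 0 0'
python3 - <<'E'
from h import *
hub=np.array([.5347,-.0564,0])
for n in("side","scene","wrist"):
    c=read_camera(n);z=c["z_map"];v,u=np.nonzero(z>0)
    P=np.array([px2w(c,(a,b),depth=z[b,a]) for a,b in zip(u,v)]);t=P-hub;r=np.hypot(t[:,0],t[:,1])
    m=(abs(P[:,2]-.166)<.015)&(r>.165)&(r<.285)&(abs(np.arctan2(t[:,1],t[:,0])+.458)<.35)
    if m.any():
        mid=(P[m].min(0)+P[m].max(0))/2;print(n,"lens",m.sum(),mid,np.degrees(np.arctan2(mid[1]+.0564,mid[0]-.5347)))
    a=np.arctan2(t[:,1],t[:,0])
    m=(abs(r-.105)<.015)&(abs(a+.458)<.33)&(P[:,2]>.195)&(P[:,2]<.27)
    Q=P[m];
    if len(Q)>20: print("ring",len(Q),Q.mean(0),"top/pct",np.percentile(Q[:,2],[2,98]),np.degrees(np.median(a[m])))
    for k in("dish_center",):
        for q in mark_of(n,k)[:3]: print(k,round(q["conf"],2),np.round(q["at"]),px2w(c,q["at"],z=.0075))
    if n=="side": A=cv2.resize(c["color"][130:270,190:340],(400,373),interpolation=cv2.INTER_CUBIC)
    if n=="wrist": B=cv2.resize(c["color"],(400,373))
cv2.imwrite("pics/g.png",np.hstack([A,B])[...,::-1])
E
```

```text
t: 16.25
tcp_pos: [0.5732, -0.0773, 0.2967]
orientation: [[-0.508, 0.462, 0.726], [0.267, 0.887, -0.378], [-0.819, 0.002, -0.574]]
contact_force: [0.1, -0.7, 0.1]
opening: 0.0003
side lens 880 [ 0.727  -0.1514  0.1641] -26.28317504927623
ring 112 [ 0.6264 -0.1011  0.2249] top/pct [0.1959 0.2502] -26.432006343880214
dish_center 0.76 [307. 182.] [ 0.6766 -0.4145  0.0075]
dish_center 0.75 [352. 219.] [ 0.477  -0.2945  0.0075]
dish_center 0.73 [253. 218.] [ 0.7378 -0.1464  0.0075]
scene lens 1166 [ 0.7338 -0.1518  0.1668] -25.60508280502907
ring 53 [ 0.635  -0.0969  0.2309] top/pct [0.1965 0.2543] -19.84077683345489
dish_center 0.98 [274. 143.] [ 0.4999 -0.3314  0.0075]
dish_center 0.91 [244. 280.] [0.8481 0.069  0.0075]
dish_center 0.89 [219. 146.] [ 0.6727 -0.4215  0.0075]
wrist lens 3090 [ 0.7299 -0.1532  0.1633] -26.37289425609608
ring 1164 [ 0.6282 -0.1036  0.2242] top/pct [0.1955 0.2493] -26.951135679873627
dish_center 0.95 [103.  96.] [ 0.674  -0.4177  0.0075]
dish_center 0.6 [425.  69.] [0.8547 0.064  0.0075]
```

View pics/g.png

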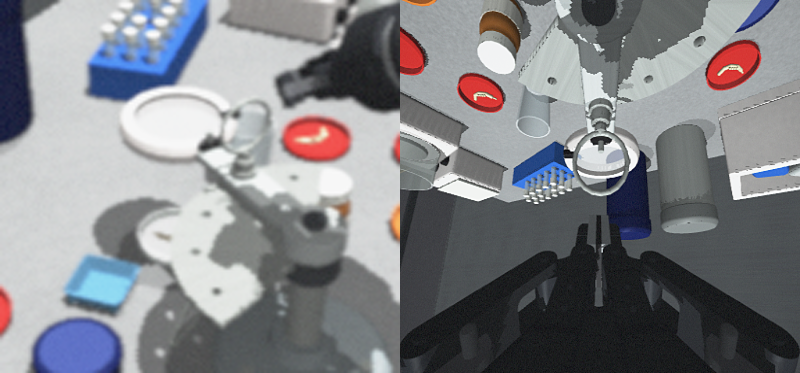

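```bash
python3 -c "
from bench import *
s=observe();print(s['t'],s['contact_force']);print(close_job())"
```

```text
16.55 [ 0.34386993 -0.32864468  0.08663336]
the job is handed in; nothing more can be done
None
```

The magnifier now stands over the clear dish with the jawbone, its pin home in the next hole. I handed the job in at about 16.5 s of the 37 s allowed; it reported no verdict.

**What I did:** I put the closed fingertips through the pull ring from the hub side, without pinching. I lifted the pin about 13 mm, judging by the spring force, and swung the arm one hole toward −y. I eased the pin down and slid it until it was over the hole, then lowered it home and drew the fingers straight back out.

**Last checks:**
- **Pin:** the top of the ring reads about 0.250 m by the side and wrist cameras. Home should give about 0.2515 m, and a pin resting on the plate would give about 0.260 m.
- **Arm angle:** about −30° from the start.
- **Lens and dish:** the lens is at about (0.73, −0.15). The one plausible detection of the clear dish, by the side camera, is at about (0.738, −0.146), roughly 10 mm away. I had no measured position for the dish at the start, so I judge it unmoved only from the pictures.
- **Bystanders:** everything in view looked undisturbed.
- **Contact:** the fingers are clear of the ring and the measured force is near zero.

**Checks that disagreed:**
- The scene camera placed the lens 4–7 mm farther out than the other two, as it had at the start.
- Its ring reading was also off, at −20° against −26° to −27° from the other two. It rested on few pixels, so I discounted it.
- The other dish detections did not match the clear dish. I took them for the red and orange look-alikes, and the scene and wrist cameras did not report the clear one.

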